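# Seat a specimen holder and lock it with the over-centre clamp

### The arm

A 6-joint arm with a two-finger parallel gripper is mounted at the origin on a cart in front of the work surface, level with it; the furniture and walls round the work are solid. World frame = base frame: x ahead of the robot, y to its left, z up, the work surface at z = 0. Lengths are in m, angles in rad, forces in N, time in s.
With the tool pointing down it reaches from about 0.25 to 0.725 m from the base axis. Payload 4 kg.
Tool frame: the origin (TCP) lies midway between the tips of the shut fingers; the grasp point (between the pads) lies 19 mm behind it; z points along the fingers, y is the line along which they close (so a half turn about z gives the same grasp; the last joint's range is limited). The gripper opens to 85 mm and grips with 20 to 120 N. Pads are 22 mm wide; open, the fingers measure 114 mm over their backs; the gripper's body (76 mm by 85 mm) begins 54 mm behind the grasp point. The pads swing forward as they close: fully open they stand 13 mm farther back than shut.
Start: joints at [-1.227, 0.241, 0.005, 1.335, 0, 1.571], TCP at [0.169, -0.471, 0.197] pointing down, gripper open.
Joint ranges: [-2.72, 2.72], [-1.05, 1.87], [-1.09, 1.28], [-1.99, 2.15], [-1.42, 1.44], [-3.14, 3.14]. Speed limits (rad/s): [2.79, 2.79, 3.14, 3.14, 3.14, 3.14].

### API

Orientations are given as a unit quaternion [x, y, z, w].
In Python, from workcell import bot gives the robot as it stands. The module is installed in compiled form; this text tells all that it offers.
- The arm moves only by the tool drive_tool, never from a script. Its arguments are lists of equal length, an entry for each row: "slide": the shift along the tool's x, y, z scaled (see below), a list of three; "rotation": the turn, a rotation vector about the tool's x, y, z scaled (see below), a list of three. A call has exactly 8 rows; each row is the pose to reach, as a shift and turn from the pose commanded when the call began, along the tool's axes at that moment; what a row does not reach only later rows make up. The controller multiplies each number of a shift by 250 mm and each number of a turn by 0.5 rad. A row lasts 1/8 s, in which the tool goes at most 62.5 mm and 10.7 degrees, less where a joint would pass 70% of its speed; a pose out of reach is approached as far as the arm can. A call with a number of a shift or a turn outside -1 to 1 is refused whole. A call with a gripper value outside its range is refused whole. "gripper" is the opening, from 0 (shut) to 1 (fully open), set as the call begins (left out, the last holds). The fingers move at their own pace and stop on an object; the grip force is fixed at half the most. Time passes only in rows, so rows that repeat a pose let the fingers close, or fill a call up. It gives the time, the measured TCP pose, the force, the opening and the grip force at its end, in the units of the state.
- bot.get_obs(): the state, without advancing time (a new reading comes with each control period).
- bot.camera(name): name is "scene" or "side" or "wrist"; returns a dict with "image" (384x512x3 uint8, red, green, blue), "z_map" (384x512 float32, m along the optical axis (not along the pixel's ray), 0 where there is no reading), "camera_matrix" (3x3 intrinsics, pixels), "k1" (the pictures are not rectified: a ray, as slopes to the right and down, at radius r is drawn at 1 + k1 r^2 times it, then the intrinsics apply), "xyz" and "orientation" of the camera in the world. Camera axes: x right, y up, looking along -z (the intrinsics and any distortion apply to the point x, -y, -z); pixel columns grow to the right and rows downward; lengths in m; the calibration is good to about 2 mm. A picture is of the moment at which its call begins.
- bot.job_done(): hands the job in; it is judged then, once.
The state is a dict: "clock": time; "joint_pos": joint angles; "joint_vel": joint speeds; "tau": joint torques, N m; "eef_pos": TCP position; "tool_rot": TCP orientation; "ft_force": force on the tool from outside, world axes, zero at the start; "ft_torque": the same for the moment, N m; "grip_width": finger opening in m; "grasp_force": force on a finger pad.
Only numpy, scipy, OpenCV 4.12 (cv2) and the standard library are available. Lean on these libraries where they do the work, as an engineer would, in place of code of your own. Each camera call takes 0.05 s, during which the arm holds its last target. There are 200 camera calls.

### The job

With your fingertips, push the round steel specimen holder that lies in the channel of the blue clamping fixture along the channel until it sits fully home in the vee stop. Then push the red lever of the toggle clamp over and down past its dead point until it snaps into lock and the rubber foot holds the holder down, and take the hand away. Only push: do not pick the holder up or push it out of the channel, and leave the other things on the bench where they stand.

Things in the scene. Friction and masses are not known exactly. Their poses are not given: they have to be found in the camera images.
- clamp_fixture: Fixture fixed to the bench: blue bed plate 230 x 90 x 12 mm. Origin under its centre; x along the channel to the vee stop and clamp (-115 to 115 mm), roughly to the robot's left; z up. Two guide rails along x (-110 to -2 mm) stand 8 mm above the bed, inner faces at y +-28 mm. Vee jaws (x 4 to 42 mm) stand 15 mm, the clamp's dark cheeks (x 50 to 110 mm, y to +-31 mm) 54 mm above the bed.
- nest (a point): On the bed's top face (12 mm above the bench): where the middle of the holder's underside lies when it is home in the vee (fixture x = 0, y = 0).
- specimen_holder: The round steel specimen holder in the channel, to be pushed: 53 mm diameter, 19 mm high, knurled rim, pale felt face up, about 0.19 kg, slides on the bed. Origin at the centre of its underside. It starts 45 to 80 mm before the nest and its upper 11 mm stand above the rails.
- clamp_lever (a joint): Lever angle, rad. 0 = open, lever rising 76 degrees and leaning to fixture +x; starts there; grows as it is pushed to fixture +x and down. Light to about 0.65; then the foot meets the holder and a spring resists with 3 to 6 N at the grip. Dead point 0.95; beyond it snaps on to the stop at 1.12 = locked (rising 12 degrees) and stays. Let go before the dead point it springs back.
- lever_pivot (a point): Axis of the lever, 95 mm along fixture x from the nest, 54 mm above the bench. The axis runs along fixture y; the lever swings in the fixture's x-z plane (y = 0).
- lever_grip (a point): Point on the lever's centre line 85 mm from the pivot, in the red grip. The red grip is a round bar of 17 mm diameter, from 42 to 113 mm from the pivot.
- clamp_pad: Black rubber foot on a spindle at the end of the clamp's steel arm, 20 mm diameter, sprung, 10 mm travel. Presses a holder in the nest with about 12 N when locked. Origin in the arm's end, 22 mm from the foot's domed face. Lever open: the arm stands steeply up (top about 112 mm above the bench), the foot sticks out over the vee to about fixture x = 5 mm, 80 to 95 mm above the bench.
- spare_holder: Bystander: a second steel specimen holder of the same look, 53 mm diameter, standing on the bench behind the fixture. Origin at the centre of its underside.
- weight: Bystander: grey steel loading weight with a knob, 45 mm diameter, 46 mm high. Origin under its centre.
- amber_bottle: Bystander: small amber bottle with a black cap, 30 mm diameter, 66 mm high. Origin under its centre.
- glue: Bystander: glue stick with a red cap, 27 mm diameter, 91 mm high, standing to the left. Origin under its centre.
Mind the look-alikes: they are no part of the job. Leave any orange or yellow look-alike of the specimen_holder alone.

How it is judged:
On the way, in this order (a step that is already met when the one before it is completed fails the run):
1. the holder is pushed home in the vee while the clamp is still open (horizontal distance between specimen_holder and nest below 0.004 m and value of joint clamp_lever below 0.4 rad), for 0.2 s.
2. the lever has snapped into lock with the foot pressing on the holder (horizontal distance between specimen_holder and nest below 0.004 m and value of joint clamp_lever above 1.02 rad and contact force between clamp_pad and specimen_holder above 5 N), for 0.2 s.
At the end, for the whole second after the job is handed in: The holder lies flat on the bed within 4 mm of the nest, at rest; the lever stays locked (angle over 1.02 rad) with nothing touching it, and the rubber foot presses on the holder with more than 5 N (all of step 2 and angle between specimen_holder's own z axis and vertical below 0.08 rad and z of specimen_holder in the frame of clamp_fixture below 0.016 m and linear speed of specimen_holder below 0.02 m/s).
It fails at once if the specimen holder is lifted more than 8 mm off the bed (z of specimen_holder in the frame of clamp_fixture above 0.02 m).
It fails at once if the specimen holder is tipped or pushed out of its channel (angle between specimen_holder's own z axis and vertical above 0.4 rad or y of specimen_holder in the frame of clamp_fixture above 0.012 m or y of specimen_holder in the frame of clamp_fixture below -0.012 m).
It fails at once if a bystander is moved more than 20 mm (distance of any of spare_holder, weight, amber_bottle, glue from where it was at the start of the episode above 0.02 m).
It also fails if it takes over 51 s, if anything falls off the work surface, if the arm or the gripper's body presses on something with over 40 N, if the wrist force passes 120 N, or if a joint passes its speed limit or range.

## Working session

There is one attempt and no reset: what is moved stays moved. The work goes in short steps, Python scripts to look and compute and a tool call to move; the robot and the scene stay as the last step left them, time stands still between calls to the robot, and variables do not carry over. Pictures are saved under pics/ and viewed, at most 10 in all, crops included, and the job is handed in when it is done.

Besides the shell and the picture viewer there is one more tool, called after "Emit:" as name(argument=value, ...), one argument or row to a line, values as JSON. drive_tool: Moves the arm, as the interface text tells. Shifts and turns lie within -1 to 1; 1 stands for 250 mm of shift or 0.5 rad of turn. Its arguments: {"type":"object","properties":{"slide":{"type":"array","items":{"type":"array","items":{"type":"number"}}},"rotation":{"type":"array","items":{"type":"array","items":{"type":"number"}}},"gripper":{"type":"number"}},"required":["slide","rotation"]}

```bash
mkdir -p pics; cat > h.py <<'E'
import numpy as np, cv2
from workcell import bot
from scipy.spatial.transform import Rotation as R
def pts(c):
    K=np.array(c["camera_matrix"]);h,w=c["z_map"].shape
    u,v=np.meshgrid(np.arange(w),np.arange(h))
    k=float(c["k1"])
    n=cv2.undistortPoints(np.stack([u,v],-1).reshape(-1,1,2).astype(float),K,np.array([k,0,0,0.])).reshape(h,w,2)
    z=c["z_map"];p=np.stack([n[...,0]*z,-n[...,1]*z,-z],-1)
    return p@R.from_quat(c["orientation"]).as_matrix().T+np.array(c["xyz"])
def save(c,n): cv2.imwrite("pics/"+n+".png",cv2.cvtColor(c["image"],cv2.COLOR_RGB2BGR))
E
python3 - <<'E'
from h import *
ims=[]
for n in("scene","side"):
    c=bot.camera(n); np.savez(n+".npz",P=pts(c),im=c["image"]);ims.append(c["image"]);print(n,c["xyz"],c["k1"])
im=np.vstack(ims)
im=np.vstack([i[:300] if 0 else i for i in ims]); 
im=cv2.resize(im,(400,600)) if 0 else np.hstack([cv2.resize(i,(400,300)) for i in ims])
cv2.imwrite("pics/a.png",im[:,:,::-1]);print(bot.get_obs())
E
```

```text
scene [0.24271958 0.52722469 0.71593971] -0.1195664873264259
side [0.11461746 0.68782264 0.44102687] -0.020045777200867886
{'clock': 0.1, 'joint_pos': array([-1.22697995e+00,  2.41333026e-01,  3.84188080e-03,  1.33517399e+00,
       -1.17966098e-05,  1.57083811e+00]), 'joint_vel': array([-0.00305379, -0.00283839,  0.00160973,  0.00049431,  0.00041124,
       -0.00012579]), 'tau': array([-2.48407250e-04, -3.73137081e+01,  2.53010345e+01,  1.08426248e-02,
       -1.46448059e-05,  1.00897552e-05]), 'eef_pos': array([ 0.1683261 , -0.47014836,  0.19639781]), 'tool_rot': array([ 9.85263283e-01,  1.71042069e-01, -1.65672443e-04, -9.19619578e-04]), 'ft_force': array([-0.13510283,  0.33925606,  0.54998074]), 'ft_torque': array([ 0.0353634 , -0.01961486,  0.03212564]), 'grasp_force': 0.0, 'grip_width': 0.08551937255893566}
```

View pics/a.png

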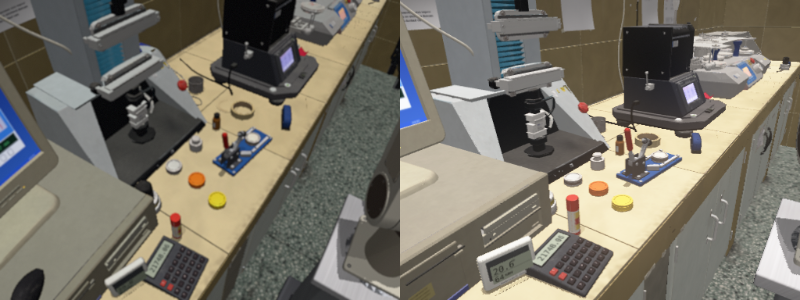

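The fixture is near (242,150) in the left half of the picture. Candidates for the holder, in left-half pixels: pale disc in the channel (257,135), spare (174,166), orange (196,180), yellow (217,200). I choose the one in the channel and check it in a crop.

```bash
python3 - <<'E'
from h import *
o=[]
for n,(x0,y0) in(("scene",(250,140)),("side",(270,145))):
    d=np.load(n+".npz");P,im=d["P"],d["im"]
    hsv=cv2.cvtColor(im,cv2.COLOR_RGB2HSV)
    cr=im[y0:y0+100,x0:x0+110];o.append(cv2.resize(cr,(396,360),interpolation=cv2.INTER_CUBIC))
    w=np.zeros(im.shape[:2],bool);w[y0:y0+100,x0:x0+110]=1
    H,S,V=[hsv[...,i] for i in range(3)]
    b=w&(H>95)&(H<125)&(S>120)&(abs(P[...,2]-.012)<.006)
    q=P[b];
    nn,lab,st,ce=cv2.connectedComponentsWithStats(b.astype(np.uint8))
    print(n,"blue",[(s.tolist(),P[lab==i].mean(0).round(3)) for i,s in enumerate(st) if i and s[4]>15])
    r=cv2.minAreaRect((q[:,:2]*1000).astype(np.float32));print(r,q[:,2].mean())
    t=w&(S<70)&(V>120)&(abs(P[...,2]-.031)<.004)
    nn,lab,st,ce=cv2.connectedComponentsWithStats(t.astype(np.uint8))
    for i in range(1,nn):
        if st[i,4]>25:
            q=P[lab==i];print("pale",ce[i],st[i,4],q.mean(0).round(4),cv2.minEnclosingCircle((q[:,:2]*1000).astype(np.float32)))
    rd=w&((H<8)|(H>172))&(S>140)&(V>70)
    q=P[rd];print("red",len(q),q.min(0),q.max(0),q.mean(0))
    o_=q[np.argsort(q[:,2])];k=len(o_)//5;print("low",o_[:k].mean(0),"top",o_[-k:].mean(0))
cv2.imwrite("pics/b.png",np.hstack(o)[:,:,::-1])
E
```

```text
scene blue [([325, 166, 16, 14, 67], array([ 0.497, -0.224,  0.012])), ([306, 178, 20, 16, 157], array([ 0.514, -0.138,  0.014])), ([274, 178, 72, 46, 434], array([ 0.497, -0.067,  0.013]))]
((509.94378662109375, -121.4948501586914), (224.94015502929688, 84.4800033569336), 82.75322723388672) 0.013084222495815076
pale [323.18134715 175.87046632] 193 [ 0.5053 -0.1741  0.0304] ((506.490234375, -176.090087890625), 26.759151458740234)
pale [255.11111111 182.71111111] 45 [ 0.6396 -0.0454  0.0308] ((643.20263671875, -46.81264877319336), 19.472023010253906)
pale [314.41666667 194.52083333] 48 [ 0.4916 -0.1     0.029 ] ((489.9580078125, -97.01272583007812), 17.143409729003906)
red 50 [ 0.51695246 -0.01522522  0.10754082] [0.53076955 0.00089829 0.16626023] [ 0.52345767 -0.00468995  0.15088949]
low [ 0.52195119 -0.01053505  0.12096862] top [ 0.52516552 -0.00478565  0.16459658]
side blue [([344, 197, 5, 5, 16], array([ 0.491, -0.224,  0.012])), ([315, 203, 12, 7, 44], array([ 0.524, -0.143,  0.012])), ([319, 219, 10, 6, 32], array([ 0.483, -0.083,  0.012]))]
((502.7284240722656, -133.12905883789062), (200.41285705566406, 74.7225341796875), 77.7078857421875) 0.012113762552193444
pale [331.8875 198.025 ] 160 [ 0.5048 -0.1724  0.0302] ((504.4661865234375, -175.66650390625), 28.9035701751709)
red 177 [ 0.11461746 -0.01681964  0.09816937] [0.53259913 0.68782264 0.44102687] [ 0.51979893 -0.00287287  0.1349501 ]
low [ 0.52154235 -0.01279252  0.10619845] top [0.51209653 0.01783772 0.16727538]
```

View pics/b.png

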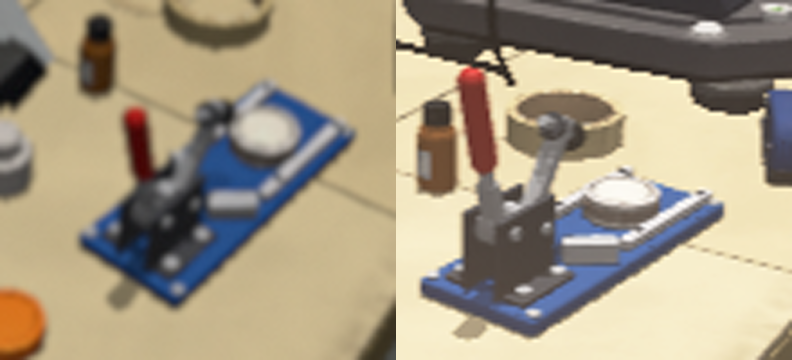

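Both crops show the pale steel holder between the rails (scene pixel (323,176), z 0.030, radius 27 mm), with the red lever open. The orange look-alike lies outside. The fixture centre is about (0.510,-0.121) and its axis about 83°. The lever top agrees with this, so I check for obstacles and plan the approach.

```bash
cat >> h.py <<'E'
def fix(c,yaw): # fixture frame -> world
    r=R.from_euler("z",yaw).as_matrix(); return r, np.array([c[0],c[1],0])
def tool(yaw,tilt): # tool x along fixture +x, z down, leaning tip towards +x by tilt
    F=R.from_euler("z",yaw).as_matrix()
    z=F@[np.sin(tilt),0,-np.cos(tilt)];x=F@[np.cos(tilt),0,np.sin(tilt)]
    return np.stack([x,np.cross(z,x),z],1)
def go(p,Rt):
    o=bot.get_obs();R0=R.from_quat(o["tool_rot"]).as_matrix()
    print("slide",(R0.T@(np.array(p)-o["eef_pos"])/.25).round(3),"rot",(R.from_matrix(R0.T@Rt).as_rotvec()/.5).round(3),"at",o["eef_pos"].round(4))
E
python3 - <<'E'
from h import *
P=np.vstack([np.load(n+".npz")["P"].reshape(-1,3) for n in("scene","side")])
q=P[(P[:,2]>.04)&(P[:,2]<.5)&(abs(P[:,0]-.45)<.4)&(P[:,1]>-.6)&(P[:,1]<.15)]
u={}
for a in q:
    k=tuple((a[:2]//.05*.05).round(2));u[k]=max(u.get(k,0),round(a[2],2))
for k in sorted(u):print(k,u[k],end="; ")
go([.49,-.22,.2],tool(np.radians(82.75),0.0))
E
```

```text
(np.float64(0.05), np.float64(-0.05)) 0.1; (np.float64(0.05), np.float64(0.0)) 0.16; (np.float64(0.05), np.float64(0.05)) 0.3; (np.float64(0.05), np.float64(0.1)) 0.26; (np.float64(0.1), np.float64(-0.45)) 0.27; (np.float64(0.1), np.float64(-0.05)) 0.37; (np.float64(0.1), np.float64(0.0)) 0.36; (np.float64(0.1), np.float64(0.05)) 0.34; (np.float64(0.1), np.float64(0.1)) 0.26; (np.float64(0.15), np.float64(-0.55)) 0.34; (np.float64(0.15), np.float64(-0.5)) 0.37; (np.float64(0.15), np.float64(-0.45)) 0.38; (np.float64(0.15), np.float64(-0.05)) 0.38; (np.float64(0.2), np.float64(-0.55)) 0.33; (np.float64(0.2), np.float64(-0.5)) 0.39; (np.float64(0.2), np.float64(-0.45)) 0.38; (np.float64(0.4), np.float64(-0.4)) 0.05; (np.float64(0.4), np.float64(-0.35)) 0.05; (np.float64(0.45), np.float64(-0.6)) 0.08; (np.float64(0.45), np.float64(-0.55)) 0.07; (np.float64(0.45), np.float64(-0.5)) 0.07; (np.float64(0.45), np.float64(-0.45)) 0.07; (np.float64(0.45), np.float64(-0.4)) 0.05; (np.float64(0.45), np.float64(-0.35)) 0.05; (np.float64(0.5), np.float64(-0.6)) 0.12; (np.float64(0.5), np.float64(-
[... 2213 characters left out ...]
(0.1)) 0.44; (np.float64(0.8), np.float64(-0.6)) 0.39; (np.float64(0.8), np.float64(-0.55)) 0.07; (np.float64(0.8), np.float64(-0.5)) 0.39; (np.float64(0.8), np.float64(-0.45)) 0.39; (np.float64(0.8), np.float64(-0.4)) 0.05; (np.float64(0.8), np.float64(-0.35)) 0.05; (np.float64(0.8), np.float64(-0.3)) 0.05; (np.float64(0.8), np.float64(-0.2)) 0.21; (np.float64(0.8), np.float64(-0.15)) 0.22; (np.float64(0.8), np.float64(-0.1)) 0.43; (np.float64(0.8), np.float64(-0.05)) 0.46; (np.float64(0.8), np.float64(0.0)) 0.48; (np.float64(0.8), np.float64(0.05)) 0.49; (np.float64(0.8), np.float64(0.1)) 0.46; slide [ 1.549 -0.508 -0.013] rot [-3.000e-03 -2.000e-03 -2.201e+00] at [ 0.1683 -0.4701  0.1964]
```

Emit:
drive_tool(
  slide=[
    [0.12, -0.04, 0],
    [0.25, -0.08, 0],
    [0.37, -0.12, 0],
    [0.5, -0.165, 0],
    [0.62, -0.2, 0],
    [0.75, -0.25, 0],
    [0.87, -0.29, 0],
    [1, -0.33, 0],
  ],
  rotation=[
    [0, 0, -0.12],
    [0, 0, -0.25],
    [0, 0, -0.37],
    [0, 0, -0.5],
    [0, 0, -0.62],
    [0, 0, -0.75],
    [0, 0, -0.87],
    [0, 0, -1],
  ],
  gripper=0,
)

```text
clock: 1.1
eef_pos: [0.3765, -0.3079, 0.1968]
tool_rot: [0.912, 0.41, -0.0, -0.0]
ft_force: [0.6, 0.2, -0.4]
grip_width: -0.0001
grasp_force: 0.0
```

```bash
python3 - <<'E'
from h import *
go([.49,-.22,.2],tool(np.radians(82.75),0.0))
E
```

```text
slide [ 0.564  0.107 -0.013] rot [-0.002 -0.    -1.197] at [ 0.3765 -0.3079  0.1968]
```

Emit:
drive_tool(
  slide=[
    [0.1, 0.02, 0],
    [0.2, 0.04, 0],
    [0.3, 0.06, 0],
    [0.4, 0.08, 0],
    [0.5, 0.1, 0],
    [0.56, 0.107, 0],
    [0.56, 0.107, 0],
    [0.56, 0.107, 0],
  ],
  rotation=[
    [0, 0, -0.14],
    [0, 0, -0.28],
    [0, 0, -0.42],
    [0, 0, -0.56],
    [0, 0, -0.7],
    [0, 0, -0.85],
    [0, 0, -1],
    [0, 0, -1],
  ],
)

```text
clock: 2.1
eef_pos: [0.4889, -0.2216, 0.1966]
tool_rot: [0.783, 0.622, -0.0, -0.001]
ft_force: [-0.6, -0.7, -0.5]
grip_width: 0.0004
grasp_force: 0.0
```

```bash
python3 - <<'E'
from h import *
c=bot.camera("wrist");P=pts(c);im=c["image"];save(c,"w1");np.savez("w1.npz",P=P,im=im)
hsv=cv2.cvtColor(im,cv2.COLOR_RGB2HSV);H,S,V=[hsv[...,i] for i in range(3)]
b=(H>95)&(H<125)&(S>120)&(abs(P[...,2]-.012)<.006)
q=P[b];print("blue",cv2.minAreaRect((q[:,:2]*1000).astype(np.float32)),len(q),q[:,2].mean())
t=(S<70)&(V>110)&(abs(P[...,2]-.031)<.004)
nn,lab,st,ce=cv2.connectedComponentsWithStats(t.astype(np.uint8))
for i in range(1,nn):
    if st[i,4]>150:
        q=P[lab==i];print("pale",ce[i],st[i,4],q.mean(0).round(4),cv2.minEnclosingCircle((q[:,:2]*1000).astype(np.float32)))
rd=((H<8)|(H>172))&(S>140)&(V>60)&(P[...,2]>.08);q=P[rd]
if len(q):print("red",len(q),q.min(0),q.max(0),q.mean(0))
go([.49,-.22,.2],tool(np.radians(82.75),0.0))
E
```

```text
blue ((581.094970703125, -263.54595947265625), (181.93417358398438, 485.3424987792969), 31.955568313598633) 7097 0.012460177502065455
pale [279.70605187  48.08645533] 347 [ 0.5374 -0.1059  0.0278] ((536.8326416015625, -105.44910430908203), 18.344985961914062)
pale [233.49275362  53.20289855] 345 [ 0.49   -0.1     0.0279] ((490.8757019042969, -99.55747985839844), 18.166296005249023)
pale [435.55555556  56.66137566] 189 [ 0.6924 -0.149   0.0314] ((692.348388671875, -148.02798461914062), 11.263715744018555)
pale [264.43013857 121.82794457] 1732 [ 0.5059 -0.1748  0.0308] ((505.9942932128906, -175.45394897460938), 26.01025390625)
slide [ 0.008  0.003 -0.013] rot [-0.002 -0.001 -0.203] at [ 0.4888 -0.2218  0.1967]
```

View pics/w1.png

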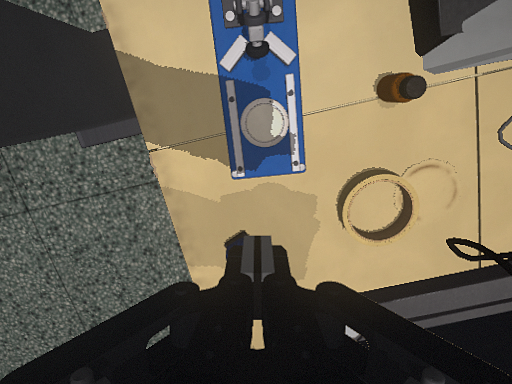

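The wrist view shows the pale holder at (265,122) between the rails and the vee jaws at (233,53) and (280,48). The tape ring and bottle are off to the right. I refine the pose from the rail and bed edges.

```bash
python3 - <<'E'
from h import *
d=np.load("w1.npz");P,im=d["P"],d["im"]
hsv=cv2.cvtColor(im,cv2.COLOR_RGB2HSV);H,S,V=[hsv[...,i] for i in range(3)]
b=(H>95)&(H<125)&(S>120)&(abs(P[...,2]-.012)<.006)
m=np.zeros(b.shape,bool);m[0:185,200:315]=1
q=P[b&m];a=np.radians(82.8)
for a in np.radians([81.5,82,82.5,83,83.5,84]):
    ex=np.array([np.cos(a),np.sin(a)]);ey=np.array([-ex[1],ex[0]])
    f=(q[:,:2]-[.510,-.121]);fx=f@ex;fy=f@ey
    s=[(lambda t:(t.min(),t.max()))(fy[(fx>l)&(fx<l+.03)]*1000) for l in(-.11,-.08,-.05,-.02)]
    print(np.degrees(a).round(1),"xmin",fx.min()*1000,np.round(s,1).tolist(),"hold",((np.array([.506,-.1754])-[.510,-.121])@np.c_[ex,ey]*1000).round(1))
go([.496,-.232,.12],tool(np.radians(82.8),0.3))
E
```

```text
81.5 xmin -119.04234890567207 [[-47.8, 40.5], [-47.6, 41.2], [-46.7, 42.3], [-45.9, 43.3]] hold [-54.4  -4.1]
82.0 xmin -118.76676113741571 [[-46.9, 41.2], [-46.9, 41.7], [-46.3, 42.5], [-45.9, 43.3]] hold [-54.4  -3.6]
82.5 xmin -118.48212882047451 [[-46.2, 41.9], [-46.2, 42.2], [-46.0, 42.7], [-45.8, 43.2]] hold [-54.5  -3.1]
83.0 xmin -118.26255053210087 [[-45.5, 42.7], [-45.6, 42.7], [-45.7, 42.9], [-45.8, 43.1]] hold [-54.5  -2.7]
83.5 xmin -118.5815860909771 [[-44.8, 43.6], [-45.1, 43.3], [-45.5, 43.3], [-45.7, 43.0]] hold [-54.5  -2.2]
84.0 xmin -118.89159120296523 [[-44.1, 44.5], [-44.6, 43.8], [-45.2, 43.7], [-46.1, 43.1]] hold [-54.5  -1.7]
slide [-0.033  0.037  0.307] rot [ 0.029  0.599 -0.204] at [ 0.4888 -0.2218  0.1967]
```

```bash
cat >> h.py <<'E'
YAW=np.radians(83);F=R.from_euler("z",YAW).as_matrix();O=np.array([.511,-.1242,0])
def gf(x,y,z,t): go(O+F@[x,y,z],tool(YAW,t))
def ff(): 
    o=bot.get_obs();print("fix",(F.T@(o["eef_pos"]-O)*1000).round(1),"force",(F.T@o["ft_force"]).round(1),o["clock"])
E
python3 - <<'E'
from h import *
gf(-.112,0,.06,.3);gf(-.112,0,.019,.3)
E
```

```text
slide [-0.045  0.046  0.547] rot [ 0.03   0.599 -0.211] at [ 0.4888 -0.2218  0.1967]
slide [-0.045  0.046  0.711] rot [ 0.03   0.599 -0.211] at [ 0.4888 -0.2218  0.1967]
```

Emit:
drive_tool(
  slide=[
    [-0.01, 0.01, 0.1],
    [-0.02, 0.02, 0.2],
    [-0.03, 0.03, 0.3],
    [-0.045, 0.046, 0.4],
    [-0.045, 0.046, 0.5],
    [-0.045, 0.046, 0.55],
    [-0.045, 0.046, 0.55],
    [-0.045, 0.046, 0.55],
  ],
  rotation=[
    [0, 0.12, -0.04],
    [0.01, 0.24, -0.08],
    [0.015, 0.36, -0.12],
    [0.02, 0.48, -0.17],
    [0.03, 0.6, -0.21],
    [0.03, 0.6, -0.21],
    [0.03, 0.6, -0.21],
    [0.03, 0.6, -0.21],
  ],
)

```text
clock: 3.15
eef_pos: [0.4985, -0.2354, 0.061]
tool_rot: [0.74, 0.656, 0.112, -0.098]
ft_force: [0.3, -0.5, -0.2]
grip_width: -0.0001
grasp_force: 0.0
```

```bash
python3 - <<'E'
from h import *
ff();gf(-.112,0,.019,.3);gf(-.098,0,.019,.3)
d=bot.camera("side");P=pts(d);cv2.imwrite("pics/s1.png",cv2.resize(d["image"][120:240,250:400],(750,600))[:,:,::-1])
E
```

```text
fix [-111.9   -1.2   61. ] force [-0.5 -0.4 -0.2] 3.15
slide [-0.05  -0.005  0.16 ] rot [0.004 0.002 0.004] at [ 0.4985 -0.2354  0.061 ]
slide [ 0.004 -0.005  0.177] rot [0.004 0.002 0.004] at [ 0.4985 -0.2354  0.061 ]
```

View pics/s1.png

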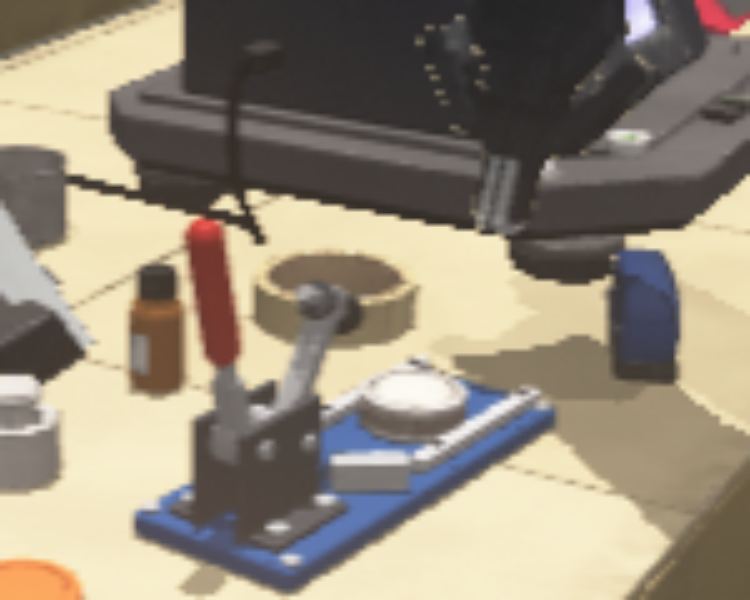

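The fingertips at (500,220) are above the channel's open end, and the holder at (412,400) is untouched. Next I descend behind the holder.

Emit:
drive_tool(
  slide=[
    [-0.02, -0.005, 0.05],
    [-0.04, -0.005, 0.1],
    [-0.05, -0.005, 0.14],
    [-0.05, -0.005, 0.16],
    [-0.03, -0.005, 0.167],
    [0, -0.005, 0.176],
    [0.01, -0.005, 0.179],
    [0.01, -0.005, 0.179],
  ],
  rotation=[
    [0, 0, 0],
    [0, 0, 0],
    [0, 0, 0],
    [0, 0, 0],
    [0, 0, 0],
    [0, 0, 0],
    [0, 0, 0],
    [0, 0, 0],
  ],
)

```text
clock: 4.2
eef_pos: [0.4988, -0.2196, 0.0181]
tool_rot: [0.74, 0.656, 0.112, -0.099]
ft_force: [0.1, 0.2, 0.1]
grip_width: -0.0
grasp_force: 0.0
```

```bash
python3 - <<'E'
from h import *
ff();gf(-.06,0,.019,.3);gf(-.042,0,.019,.3)
E
```

```text
fix [-96.2   0.5  18.1] force [ 0.2 -0.1  0.1] 4.2
slide [0.139 0.002 0.039] rot [0.002 0.    0.004] at [ 0.4988 -0.2196  0.0181]
slide [0.208 0.002 0.061] rot [0.002 0.    0.004] at [ 0.4988 -0.2196  0.0181]
```

Emit:
drive_tool(
  slide=[
    [0.022, 0, 0.006],
    [0.044, 0, 0.012],
    [0.066, 0, 0.019],
    [0.088, 0, 0.026],
    [0.11, 0, 0.033],
    [0.132, 0, 0.039],
    [0.154, 0, 0.046],
    [0.176, 0, 0.052],
  ],
  rotation=[
    [0, 0, 0],
    [0, 0, 0],
    [0, 0, 0],
    [0, 0, 0],
    [0, 0, 0],
    [0, 0, 0],
    [0, 0, 0],
    [0, 0, 0],
  ],
)

```text
clock: 5.2
eef_pos: [0.5041, -0.1739, 0.0183]
tool_rot: [0.74, 0.656, 0.112, -0.099]
ft_force: [-0.2, -0.9, 0.9]
grip_width: -0.0002
grasp_force: 0.0
```

```bash
cat >> h.py <<'E'
def hold():
    for n in("scene","side"):
        c=bot.camera(n);P=pts(c);hsv=cv2.cvtColor(c["image"],cv2.COLOR_RGB2HSV)
        f=(P-O)@F
        t=(hsv[...,1]<70)&(hsv[...,2]>100)&(abs(f[...,2]-.0305)<.003)&(abs(f[...,1])<.03)&(abs(f[...,0]+.04)<.08)
        nn,lab,st,ce=cv2.connectedComponentsWithStats(t.astype(np.uint8))
        for i in range(1,nn):
            if st[i,4]>50: print(n,st[i,4],cv2.minEnclosingCircle((f[lab==i][:,:2]*1000).astype(np.float32)),f[lab==i].mean(0).round(4))
    return c
E
python3 - <<'E'
from h import *
ff();c=hold();cv2.imwrite("pics/s2.png",cv2.resize(c["image"][120:240,250:400],(750,600))[:,:,::-1])
E
```

```text
fix [-50.2   0.8  18.3] force [-0.9  0.1  0.9] 5.2
scene 166 ((-50.34608459472656, -1.4042938947677612), 25.82831573486328) [-0.0477 -0.0012  0.0304]
side 157 ((-51.347591400146484, -0.4310275912284851), 27.903642654418945) [-0.0486 -0.0001  0.0301]
```

View pics/s2.png

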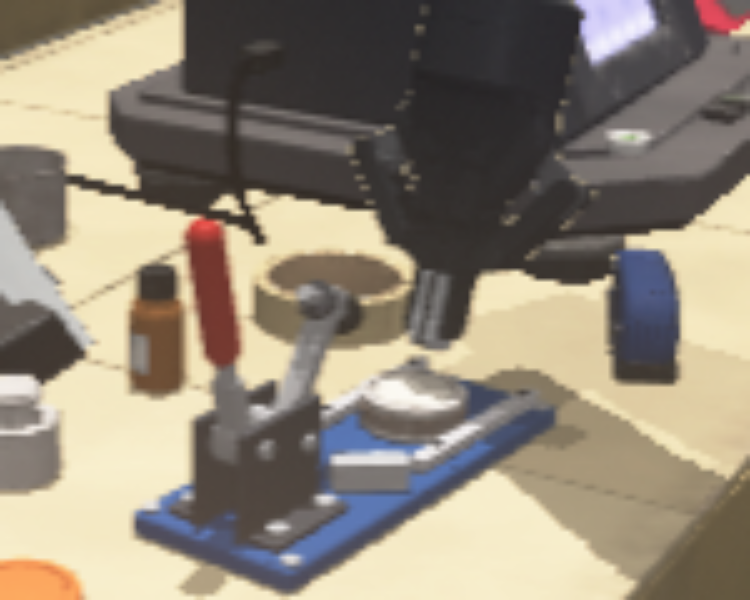

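The holder at (412,400) has not moved, while the fingertips appear at (432,345), above and behind it. I measure the real tip position.

```bash
python3 - <<'E'
from h import *
ff();o=bot.get_obs();print(o["eef_pos"],o["clock"],o["joint_pos"])
for n in("side","scene","wrist"):
    c=bot.camera(n);P=pts(c);f=(P-O)@F
    if n=="side":
        for v in(175,180,184,188,190,193):print(v,[tuple((f[v,u]*1000).round(0)) for u in(334,337,340,344)])
    save(c,n+"3")
cv2.imwrite("pics/c3.png",np.hstack([cv2.resize(cv2.imread("pics/scene3.png")[130:230,260:390],(400,308)),cv2.resize(cv2.imread("pics/wrist3.png"),(400,308))]))
ff()
E
```

```text
fix [-49.9   0.9  18.3] force [-0.2  0.1  0.1] 5.3
[ 0.50402939 -0.17366508  0.01833244] 5.3 [-0.50648154  0.53693881 -0.08968892  1.05954765  0.27798538  1.16864621]
175 [(np.float64(-59.0), np.float64(-4.0), np.float64(87.0)), (np.float64(-60.0), np.float64(4.0), np.float64(88.0)), (np.float64(-61.0), np.float64(11.0), np.float64(90.0)), (np.float64(-75.0), np.float64(14.0), np.float64(86.0))]
180 [(np.float64(-57.0), np.float64(-2.0), np.float64(75.0)), (np.float64(-55.0), np.float64(7.0), np.float64(77.0)), (np.float64(-63.0), np.float64(11.0), np.float64(76.0)), (np.float64(-241.0), np.float64(-80.0), np.float64(0.0))]
184 [(np.float64(-50.0), np.float64(3.0), np.float64(68.0)), (np.float64(-55.0), np.float64(9.0), np.float64(68.0)), (np.float64(-60.0), np.float64(13.0), np.float64(67.0)), (np.float64(-214.0), np.float64(-64.0), np.float64(0.0))]
188 [(np.float64(-52.0), np.float64(3.0), np.float64(57.0)), (np.float64(-60.0), np.float64(6.0), np.float64(55.0)), (np.float64(-179.0), np.float64(-55.0), np.float64(1.0)), (np.float64(-190.0), np.float64(-49.0), np.float64(-1.0))]
190 [(np.float64(-157.0), np.float64(-60.0), np.float64(1.0)), (np.float64(-166.0), np.float64(-57.0), np.float64(-1.0)), (np.float64(-170.0), np.float64(-49.0), np.float64(-1.0)), (np.float64(-171.0), np.float64(-38.0), np.float64(2.0))]
193 [(np.float64(-106.0), np.float64(-29.0), np.float64(17.0)), (np.float64(-144.0), np.float64(-43.0), np.float64(1.0)), (np.float64(-153.0), np.float64(-39.0), np.float64(-1.0)), (np.float64(-160.0), np.float64(-30.0), np.float64(-1.0))]
fix [-50.7   0.7  18.3] force [ 0.2 -0.2 -0.6] 5.45
```

View pics/c3.png

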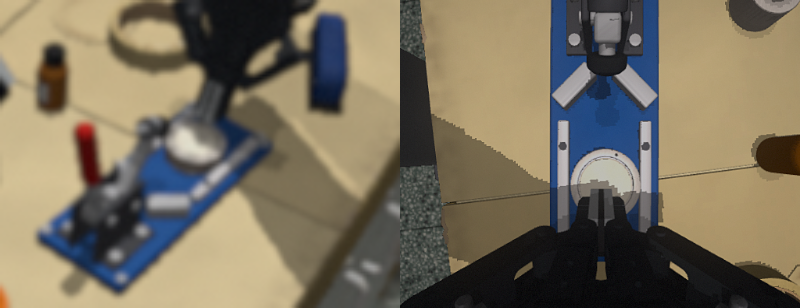

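The camera puts the tip at z≈0.055 where the state says 0.018, so the tip seems about 35 mm short of the stated TCP. I check this with the wrist view.

```bash
python3 - <<'E'
from h import *
o=bot.get_obs();R0=R.from_quat(o["tool_rot"]).as_matrix()
for n in("wrist","side","scene"):
    c=bot.camera(n);P=pts(c);t=(P-o["eef_pos"])@R0*1000
    m=(abs(t[...,0])<30)&(abs(t[...,1])<20)&(t[...,2]<15)&(t[...,2]>-75)&((P[...,2]>.036))
    q=t[m];print(n,len(q))
    if len(q)<5: continue
    for l in range(-70,15,7):
        s=q[(q[:,2]>=l)&(q[:,2]<l+7)]
        if len(s):print(l,len(s),s.min(0).round(0)[:2],s.max(0).round(0)[:2])
E
```

```text
wrist 2454
-70 403 [ -3. -15.] [13. 12.]
-63 511 [  7. -15.] [13. 12.]
-56 452 [  7. -15.] [13. 12.]
-49 381 [  7. -15.] [13. 12.]
-42 97 [  7. -13.] [12. 10.]
side 195
-70 39 [ -5. -15.] [15. 14.]
-63 34 [ -7. -15.] [14. 12.]
-56 36 [ -6. -15.] [15. 14.]
-49 33 [ -5. -15.] [15. 12.]
-42 26 [ -7. -13.] [13.  9.]
-35 2 [-4. -5.] [-0. -5.]
scene 142
-70 27 [ -3. -15.] [15. 13.]
-63 30 [ -6. -15.] [13. 12.]
-56 25 [ -3. -15.] [14. 12.]
-49 29 [ -3. -15.] [15. 14.]
-42 11 [ 0. -7.] [14.  5.]
-35 1 [ 5. -7.] [ 5. -7.]
```

All three cameras agree that the real tip lies about 38 mm behind the stated TCP. I check where the wide body begins, for clearance.

```bash
python3 - <<'E'
from h import *
o=bot.get_obs();R0=R.from_quat(o["tool_rot"]).as_matrix()
Q=[]
for n in("side","scene","wrist"):
    c=bot.camera(n);P=pts(c);t=(P-o["eef_pos"])@R0*1000
    m=(abs(t[...,0])<70)&(abs(t[...,1])<70)&(P[...,2]>.045)&(P[...,2]<.3)&(((P-O)@F)[...,0]<-.02)
    Q.append(t[m])
q=np.vstack(Q)
for l in range(-200,-30,10):
    s=q[(q[:,2]>=l)&(q[:,2]<l+10)]
    if len(s)>5:print(l,len(s),np.percentile(s,2,axis=0).round(0)[:2],np.percentile(s,98,axis=0).round(0)[:2])
gf(-.1,0,.018,.3);ff()
E
```

```text
-200 263 [ -4. -38.] [40. 26.]
-190 254 [ -4. -38.] [40. 27.]
-180 258 [ -8. -38.] [39. 27.]
-170 212 [ -4. -38.] [39. 26.]
-160 206 [ -3. -39.] [15. 33.]
-150 280 [ -5. -42.] [19. 38.]
-140 292 [ -3. -52.] [22. 45.]
-130 4807 [  6. -61.] [21. 56.]
-120 11023 [  3. -57.] [19. 54.]
-110 8654 [ -6. -50.] [19. 46.]
-100 6481 [ -7. -42.] [16. 39.]
-90 4454 [ -7. -36.] [15. 33.]
-80 1395 [ -9. -22.] [15. 19.]
-70 728 [  4. -15.] [13. 11.]
-60 766 [  4. -15.] [13. 12.]
-50 583 [  4. -14.] [13. 11.]
-40 61 [-6. -7.] [13.  5.]
slide [-0.188  0.003 -0.057] rot [ 0.001 -0.     0.001] at [ 0.504  -0.1745  0.0183]
fix [-50.8   0.8  18.3] force [-0.3  0.3 -0.4] 5.75
```

```bash
cat >> h.py <<'E'
L=.038
def gt(x,y,z,t): # real tip target in fixture frame
    T=tool(YAW,t); go(O+F@[x,y,z]+L*T[:,2],T)
def tt():
    o=bot.get_obs();z=R.from_quat(o["tool_rot"]).as_matrix()[:,2]
    print("tip",(F.T@(o["eef_pos"]-L*z-O)*1000).round(1),"force",(F.T@o["ft_force"]).round(1),round(o["clock"],2))
E
python3 - <<'E'
from h import *
tt();gt(-.106,.0005,.055,.3);gt(-.106,.0005,.021,.3);gt(-.098,.0005,.021,.3)
E
```

```text
tip [-62.    0.8  54.6] force [-0.3  0.3 -0.4] 5.75
slide [-0.168  0.001 -0.054] rot [ 0.001 -0.     0.001] at [ 0.504  -0.1745  0.0183]
slide [-0.208  0.001  0.076] rot [ 0.001 -0.     0.001] at [ 0.504  -0.1745  0.0183]
slide [-0.177  0.001  0.086] rot [ 0.001 -0.     0.001] at [ 0.504  -0.1745  0.0183]
```

Emit:
drive_tool(
  slide=[
    [-0.08, 0, -0.026],
    [-0.17, 0, -0.054],
    [-0.18, 0, -0.02],
    [-0.19, 0, 0.02],
    [-0.208, 0, 0.06],
    [-0.208, 0, 0.076],
    [-0.177, 0, 0.086],
    [-0.177, 0, 0.086],
  ],
  rotation=[
    [0, 0, 0],
    [0, 0, 0],
    [0, 0, 0],
    [0, 0, 0],
    [0, 0, 0],
    [0, 0, 0],
    [0, 0, 0],
    [0, 0, 0],
  ],
)

```text
clock: 6.75
eef_pos: [0.4999, -0.209, -0.0151]
tool_rot: [0.74, 0.656, 0.112, -0.099]
ft_force: [0.5, 0.2, 0.6]
grip_width: 0.0
grasp_force: 0.0
```

```bash
python3 - <<'E'
from h import *
tt();gt(-.08,.0005,.021,.3);gt(-.05,.0005,.021,.3);c=hold();tt();cv2.imwrite("pics/s4.png",cv2.resize(c["image"][120:240,250:400],(750,600))[:,:,::-1])
E
```

```text
tip [-96.8   0.7  21.2] force [ 0.3 -0.4  0.6] 6.75
slide [0.064 0.001 0.021] rot [ 0.001 -0.001  0.005] at [ 0.4999 -0.209  -0.0151]
slide [0.178 0.001 0.056] rot [ 0.001 -0.001  0.005] at [ 0.4999 -0.209  -0.0151]
scene 189 ((-51.073917388916016, -1.9847222566604614), 26.57204246520996) [-0.0503 -0.0006  0.0302]
side 174 ((-60.739662170410156, -1.9623550176620483), 36.33519744873047) [-0.0521  0.      0.0302]
tip [-97.5   0.4  21.4] force [ 0.7 -0.   0.4] 6.85
```

View pics/s4.png

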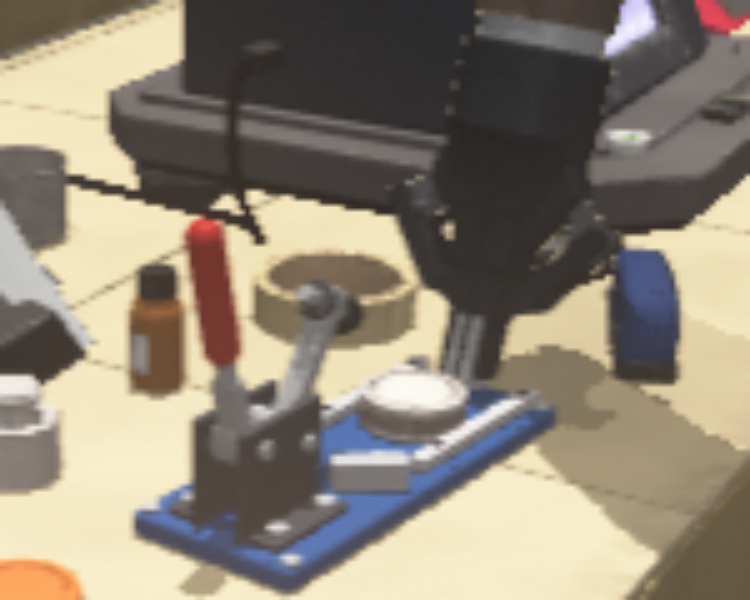

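Now the fingertips at (475,380) stand in the channel, just behind the holder. I push.

Emit:
drive_tool(
  slide=[
    [0.022, 0, 0.007],
    [0.044, 0, 0.014],
    [0.066, 0, 0.021],
    [0.088, 0, 0.027],
    [0.11, 0, 0.034],
    [0.132, 0, 0.041],
    [0.155, 0, 0.048],
    [0.178, 0, 0.056],
  ],
  rotation=[
    [0, 0, 0],
    [0, 0, 0],
    [0, 0, 0],
    [0, 0, 0],
    [0, 0, 0],
    [0, 0, 0],
    [0, 0, 0],
    [0, 0, 0],
  ],
)

```text
clock: 7.85
eef_pos: [0.5056, -0.1635, -0.0154]
tool_rot: [0.74, 0.656, 0.112, -0.099]
ft_force: [0.0, -1.3, 1.4]
grip_width: -0.0
grasp_force: 1.1
```

```bash
python3 - <<'E'
from h import *
tt();hold();gt(-.036,.0005,.021,.3)
E
```

```text
tip [-50.9   0.6  20.9] force [-1.3 -0.2  1.4] 7.85
scene 185 ((-15.829649925231934, -0.07060611248016357), 28.676647186279297) [-0.0129  0.0004  0.0315]
side 182 ((-17.474685668945312, -1.6036423444747925), 31.57353401184082) [-0.0126  0.0015  0.0301]
slide [0.054 0.002 0.016] rot [ 0.    -0.002  0.004] at [ 0.5054 -0.1627 -0.0155]
```

Emit:
drive_tool(
  slide=[
    [0.01, 0, 0.003],
    [0.02, 0, 0.006],
    [0.028, 0, 0.009],
    [0.034, 0, 0.01],
    [0.04, 0, 0.012],
    [0.044, 0, 0.013],
    [0.047, 0, 0.014],
    [0.047, 0, 0.014],
  ],
  rotation=[
    [0, 0, 0],
    [0, 0, 0],
    [0, 0, 0],
    [0, 0, 0],
    [0, 0, 0],
    [0, 0, 0],
    [0, 0, 0],
    [0, 0, 0],
  ],
)

```text
clock: 8.95
eef_pos: [0.5068, -0.1513, -0.0155]
tool_rot: [0.74, 0.656, 0.112, -0.099]
ft_force: [0.3, -0.3, 0.1]
grip_width: 0.0
grasp_force: 0.2
```

```bash
python3 - <<'E'
from h import *
tt();hold()
E
```

```text
tip [-38.7   0.9  20.8] force [-0.2 -0.3  0.1] 8.95
scene 211 ((3.0100531578063965, 4.561925411224365), 34.82289505004883) [0.0006 0.0048 0.0313]
side 169 ((-3.517122983932495, 5.116446495056152), 31.43448829650879) [-0.0019  0.0036  0.0302]
```

Emit:
drive_tool(
  slide=[
    [0.003, 0, 0.001],
    [0.006, 0, 0.002],
    [0.009, 0, 0.003],
    [0.011, 0, 0.003],
    [0.013, 0, 0.004],
    [0.015, 0, 0.004],
    [0.015, 0, 0.004],
    [0.015, 0, 0.004],
  ],
  rotation=[
    [0, 0, 0],
    [0, 0, 0],
    [0, 0, 0],
    [0, 0, 0],
    [0, 0, 0],
    [0, 0, 0],
    [0, 0, 0],
    [0, 0, 0],
  ],
)

```text
clock: 10.05
eef_pos: [0.5074, -0.1504, -0.0153]
tool_rot: [0.741, 0.655, 0.111, -0.097]
ft_force: [-1.5, -8.6, -1.0]
grip_width: 0.0002
grasp_force: 4.2
```

```bash
python3 - <<'E'
from h import *
tt();c=hold();w=bot.camera("wrist")
cv2.imwrite("pics/s5.png",np.hstack([cv2.resize(c["image"][160:230,270:370],(400,280)),cv2.resize(w["image"][0:270,100:420],(400,280))])[:,:,::-1])
E
```

```text
tip [-37.5   0.4  21.1] force [-8.7  0.4 -1. ] 10.05
scene 210 ((5.5784196853637695, 3.3625264167785645), 35.91624069213867) [0.002  0.0054 0.0311]
side 172 ((-6.5413618087768555, 1.9551727771759033), 32.789573669433594) [-0.0021  0.0032  0.0303]
```

View pics/s5.png

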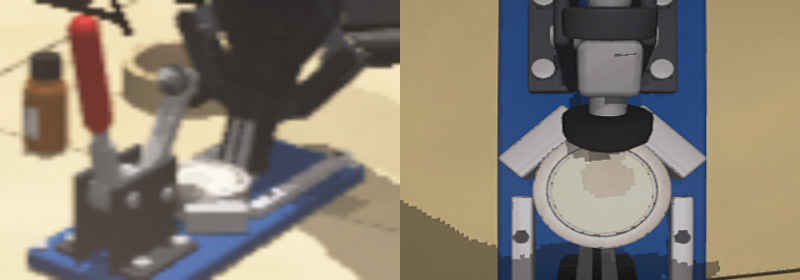

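The holder sits against both jaws under the foot (wrist view, holder at (602,195)), and the push stalled at 8.7 N, so it is home. I back off and rise over to the lever.

```bash
cat >> h.py <<'E'
def way(W,t=.3):
    for w in W: gt(*w,t)
E
python3 - <<'E'
from h import *
way([(-.06,0,.022),(-.06,0,.1),(-.03,0,.19),(.03,0,.2),(.08,0,.19),(.082,0,.15)])
# sanity: other cams for lever
d=np.load("side.npz");f=(d["P"]-O)@F;hsv=cv2.cvtColor(d["im"],cv2.COLOR_RGB2HSV)
m=((hsv[...,0]<8)|(hsv[...,0]>172))&(hsv[...,1]>140)&(hsv[...,2]>60)&(f[...,2]>.085)&(abs(f[...,1])<.04)&(abs(f[...,0]-.11)<.04)
q=f[m]*1000
for l in range(90,180,15):
    s=q[(q[:,2]>=l)&(q[:,2]<l+15)]
    if len(s):print(l,len(s),np.median(s,0).round(1),s.min(0).round(0),s.max(0).round(0))
E
```

```text
slide [-0.084  0.001 -0.029] rot [ 0.003  0.01  -0.   ] at [ 0.5074 -0.1504 -0.0152]
slide [ 0.006  0.002 -0.328] rot [ 0.003  0.01  -0.   ] at [ 0.5074 -0.1504 -0.0152]
slide [ 0.226  0.002 -0.638] rot [ 0.003  0.01  -0.   ] at [ 0.5074 -0.1504 -0.0152]
slide [ 0.467  0.002 -0.606] rot [ 0.003  0.01  -0.   ] at [ 0.5074 -0.1504 -0.0152]
slide [ 0.647  0.002 -0.509] rot [ 0.003  0.01  -0.   ] at [ 0.5074 -0.1504 -0.0152]
slide [ 0.608  0.002 -0.354] rot [ 0.003  0.01  -0.   ] at [ 0.5074 -0.1504 -0.0152]
90 13 [111.3   4.1 101.6] [108.  -4.  98.] [115.   7. 104.]
105 39 [113.3   4.  112.9] [107.  -4. 105.] [117.   8. 120.]
120 39 [117.7   4.3 128.2] [110.  -3. 120.] [122.   9. 135.]
135 41 [120.8   4.4 142.6] [113.  -4. 135.] [124.   8. 150.]
150 44 [123.5   2.8 157.5] [116.  -7. 150.] [127.   8. 164.]
```

Emit:
drive_tool(
  slide=[
    [-0.04, 0, -0.012],
    [-0.084, 0, -0.029],
    [-0.04, 0, -0.18],
    [0.006, 0, -0.33],
    [0.11, 0, -0.5],
    [0.23, 0, -0.64],
    [0.4, 0, -0.62],
    [0.467, 0, -0.606],
  ],
  rotation=[
    [0, 0, 0],
    [0, 0, 0],
    [0, 0, 0],
    [0, 0, 0],
    [0, 0, 0],
    [0, 0, 0],
    [0, 0, 0],
    [0, 0, 0],
  ],
)

```text
clock: 11.2
eef_pos: [0.5156, -0.0801, 0.1652]
tool_rot: [0.74, 0.656, 0.113, -0.098]
ft_force: [0.2, -1.2, -0.4]
grip_width: 0.0
grasp_force: 0.0
```

```bash
python3 - <<'E'
from h import *
tt();way([(.08,0.001,.2),(.08,.001,.135),(.086,.001,.135)])
P0=np.radians
for a in(76,70,64,58,52,46,40,34,28,22,18,15,13,11):
    A=np.radians(a);c=np.array([95+85*np.cos(A)-8.5*np.sin(A),54+85*np.sin(A)+8.5*np.cos(A)])-[10.5,3.2]
    print(a,c.round(0),end=" ")
E
```

```text
tip [ 33.1   0.8 201.4] force [-1.2 -0.4 -0.4] 11.2
slide [ 0.178 -0.     0.061] rot [ 0.004 -0.001  0.006] at [ 0.5156 -0.0801  0.1652]
slide [ 0.101 -0.001  0.309] rot [ 0.004 -0.001  0.006] at [ 0.5156 -0.0801  0.1652]
slide [ 0.123 -0.001  0.317] rot [ 0.004 -0.001  0.006] at [ 0.5156 -0.0801  0.1652]
76 [ 97. 135.] 70 [106. 134.] 64 [114. 131.] 58 [122. 127.] 52 [130. 123.] 46 [137. 118.] 40 [144. 112.] 34 [150. 105.] 28 [156.  98.] 22 [160.  91.] 18 [163.  85.] 15 [164.  81.] 13 [165.  78.] 11 [166.  75.]
```

Emit:
drive_tool(
  slide=[
    [0.06, 0, 0.02],
    [0.12, 0, 0.04],
    [0.17, 0, 0.06],
    [0.16, 0, 0.12],
    [0.14, 0, 0.18],
    [0.12, 0, 0.25],
    [0.101, 0, 0.31],
    [0.101, 0, 0.31],
  ],
  rotation=[
    [0, 0, 0],
    [0, 0, 0],
    [0, 0, 0],
    [0, 0, 0],
    [0, 0, 0],
    [0, 0, 0],
    [0, 0, 0],
    [0, 0, 0],
  ],
)

```text
clock: 12.2
eef_pos: [0.5196, -0.0343, 0.0958]
tool_rot: [0.74, 0.655, 0.111, -0.1]
ft_force: [-0.6, 0.6, -0.1]
grip_width: -0.0001
grasp_force: 0.0
```

```bash
python3 - <<'E'
from h import *
tt();way([(.097,.001,.135),(.106,.001,.134),(.114,.001,.131),(.122,.001,.127),(.13,.001,.123),(.137,.001,.118),(.144,.001,.112),(.15,.001,.105),(.156,.001,.098),(.16,.001,.091),(.163,.001,.085),(.164,.001,.081),(.165,.001,.077),(.166,.001,.074)])
c=bot.camera("side");cv2.imwrite("pics/s6.png",cv2.resize(c["image"][110:230,250:400],(750,600))[:,:,::-1])
E
```

```text
tip [ 79.    2.3 132.1] force [ 0.5  0.7 -0.1] 12.2
slide [0.072 0.006 0.01 ] rot [-0.006 -0.001 -0.001] at [ 0.5196 -0.0343  0.0958]
slide [0.105 0.006 0.025] rot [-0.006 -0.001 -0.001] at [ 0.5196 -0.0343  0.0958]
slide [0.132 0.006 0.046] rot [-0.006 -0.001 -0.001] at [ 0.5196 -0.0343  0.0958]
slide [0.158 0.006 0.07 ] rot [-0.006 -0.001 -0.001] at [ 0.5196 -0.0343  0.0958]
slide [0.184 0.006 0.095] rot [-0.006 -0.001 -0.001] at [ 0.5196 -0.0343  0.0958]
slide [0.205 0.006 0.123] rot [-0.006 -0.001 -0.001] at [ 0.5196 -0.0343  0.0958]
slide [0.224 0.006 0.154] rot [-0.006 -0.001 -0.001] at [ 0.5196 -0.0343  0.0958]
slide [0.239 0.006 0.188] rot [-0.006 -0.001 -0.001] at [ 0.5196 -0.0343  0.0958]
slide [0.253 0.006 0.221] rot [-0.006 -0.001 -0.001] at [ 0.5196 -0.0343  0.0958]
slide [0.26  0.006 0.253] rot [-0.006 -0.001 -0.001] at [ 0.5196 -0.0343  0.0958]
slide [0.265 0.006 0.279] rot [-0.006 -0.001 -0.001] at [ 0.5196 -0.0343  0.0958]
slide [0.264 0.006 0.296] rot [-0.006 -0.001 -0.001] at [ 0.5196 -0.0343  0.0958]
slide [0.263 0.006 0.312] rot [-0.006 -0.001 -0.001] at [ 0.5196 -0.0343  0.0958]
slide [0.263 0.006 0.325] rot [-0.006 -0.001 -0.001] at [ 0.5196 -0.0343  0.0958]
```

View pics/s6.png

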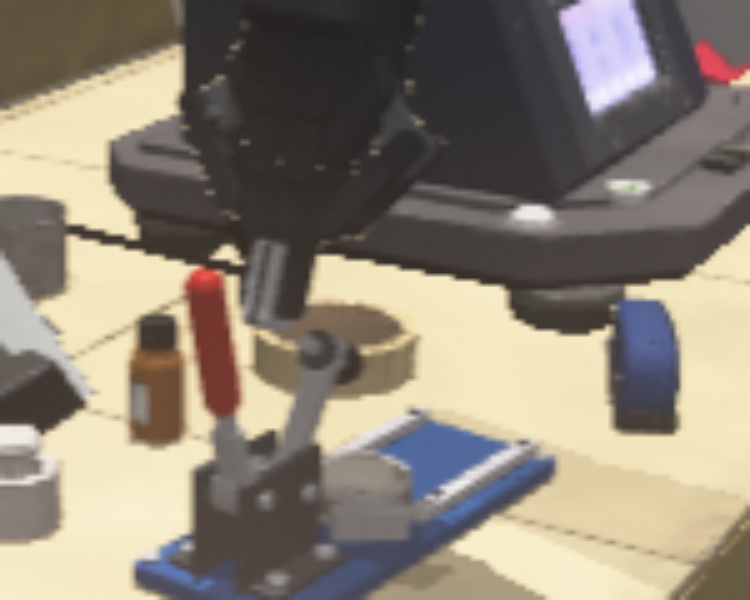

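The fingertips at (265,325) stand on the inner side of the red lever, clear of the arm, and the holder is still in the vee. I push along the arc.

Emit:
drive_tool(
  slide=[
    [0.072, 0, 0.01],
    [0.105, 0, 0.025],
    [0.132, 0, 0.046],
    [0.158, 0, 0.07],
    [0.184, 0, 0.095],
    [0.205, 0, 0.123],
    [0.224, 0, 0.154],
    [0.239, 0, 0.188],
  ],
  rotation=[
    [0, 0, 0],
    [0, 0, 0],
    [0, 0, 0],
    [0, 0, 0],
    [0, 0, 0],
    [0, 0, 0],
    [0, 0, 0],
    [0, 0, 0],
  ],
)

```text
clock: 13.25
eef_pos: [0.5298, 0.0359, 0.0699]
tool_rot: [0.74, 0.656, 0.112, -0.099]
ft_force: [0.5, -3.7, 4.3]
grip_width: 0.0002
grasp_force: 2.5
```

```bash
python3 - <<'E'
from h import *
tt();way([(.156,.001,.098),(.16,.001,.091),(.163,.001,.085),(.164,.001,.081),(.165,.001,.077),(.166,.001,.074)])
E
```

```text
tip [150.    0.9 106.2] force [-3.7 -1.   4.3] 13.25
slide [ 0.013 -0.001  0.038] rot [0.002 0.    0.002] at [0.5298 0.0359 0.0699]
slide [ 0.02  -0.001  0.07 ] rot [0.002 0.    0.002] at [0.5298 0.0359 0.0699]
slide [ 0.025 -0.001  0.096] rot [0.002 0.    0.002] at [0.5298 0.0359 0.0699]
slide [ 0.024 -0.001  0.113] rot [0.002 0.    0.002] at [0.5298 0.0359 0.0699]
slide [ 0.023 -0.001  0.129] rot [0.002 0.    0.002] at [0.5298 0.0359 0.0699]
slide [ 0.023 -0.001  0.142] rot [0.002 0.    0.002] at [0.5298 0.0359 0.0699]
```

The force is about 5 N, so the spring is engaged. I continue past the dead point.

Emit:
drive_tool(
  slide=[
    [0.013, 0, 0.038],
    [0.02, 0, 0.07],
    [0.025, 0, 0.096],
    [0.024, 0, 0.113],
    [0.023, 0, 0.129],
    [0.023, 0, 0.137],
    [0.023, 0, 0.137],
    [0.023, 0, 0.137],
  ],
  rotation=[
    [0, 0, 0],
    [0, 0, 0],
    [0, 0, 0],
    [0, 0, 0],
    [0, 0, 0],
    [0, 0, 0],
    [0, 0, 0],
    [0, 0, 0],
  ],
)

```text
clock: 14.25
eef_pos: [0.5315, 0.0502, 0.0446]
tool_rot: [0.741, 0.655, 0.113, -0.098]
ft_force: [-15.5, -8.5, 37.4]
grip_width: 0.0001
grasp_force: 19.5
```

```bash
python3 - <<'E'
from h import *
tt();way([(.15,.001,.11),(.12,.001,.18)])
c=bot.camera("side");cv2.imwrite("pics/s7.png",cv2.resize(c["image"][130:230,250:375],(750,600))[:,:,::-1])
f=(pts(c)-O)@F;hsv=cv2.cvtColor(c["image"],cv2.COLOR_RGB2HSV)
m=((hsv[...,0]<8)|(hsv[...,0]>172))&(hsv[...,1]>140)&(hsv[...,2]>60)&(f[...,2]>.04)&(abs(f[...,1])<.03)&(abs(f[...,0]-.16)<.07)
q=f[m]*1000;print(len(q),np.polyfit(q[:,0],q[:,2],1),q.min(0),q.max(0))
E
```

```text
tip [164.3   1.1  80.9] force [-10.3  14.3  37.4] 14.25
slide [-0.02   0.    -0.128] rot [ 0.007 -0.001 -0.001] at [0.5315 0.0502 0.0446]
slide [-0.052  0.001 -0.431] rot [ 0.007 -0.001 -0.001] at [0.5315 0.0502 0.0446]
138 [ 0.20748812 37.88596236] [139.44155213  -5.99868881  63.24048749] [203.47825558   9.23530532  84.63573565]
```

The lever's slope is 0.207 (12°), so it is locked and on its stop. I take the hand away upward.

Emit:
drive_tool(
  slide=[
    [-0.005, 0, -0.03],
    [-0.01, 0, -0.07],
    [-0.02, 0, -0.13],
    [-0.03, 0, -0.2],
    [-0.035, 0, -0.28],
    [-0.04, 0, -0.36],
    [-0.05, 0, -0.43],
    [-0.05, 0, -0.43],
  ],
  rotation=[
    [0, 0, 0],
    [0, 0, 0],
    [0, 0, 0],
    [0, 0, 0],
    [0, 0, 0],
    [0, 0, 0],
    [0, 0, 0],
    [0, 0, 0],
  ],
)

```text
clock: 15.3
eef_pos: [0.5274, 0.0071, 0.1395]
tool_rot: [0.74, 0.655, 0.113, -0.098]
ft_force: [0.4, 0.1, -0.7]
grip_width: 0.0001
grasp_force: 0.0
```

```bash
python3 - <<'E'
from h import *
tt()
c=bot.camera("side");cv2.imwrite("pics/s7.png",cv2.resize(c["image"][130:230,250:375],(750,600))[:,:,::-1])
f=(pts(c)-O)@F;hsv=cv2.cvtColor(c["image"],cv2.COLOR_RGB2HSV)
m=((hsv[...,0]<8)|(hsv[...,0]>172))&(hsv[...,1]>140)&(hsv[...,2]>60)&(f[...,2]>.04)&(abs(f[...,1])<.03)&(abs(f[...,0]-.16)<.07)
q=f[m]*1000;print(len(q),np.polyfit(q[:,0],q[:,2],1))
E
```

```text
tip [ 1.211e+02 -1.000e-01  1.758e+02] force [ 0.2 -0.3 -0.7] 15.3
158 [ 0.16947027 45.24097084]
```

View pics/s7.png

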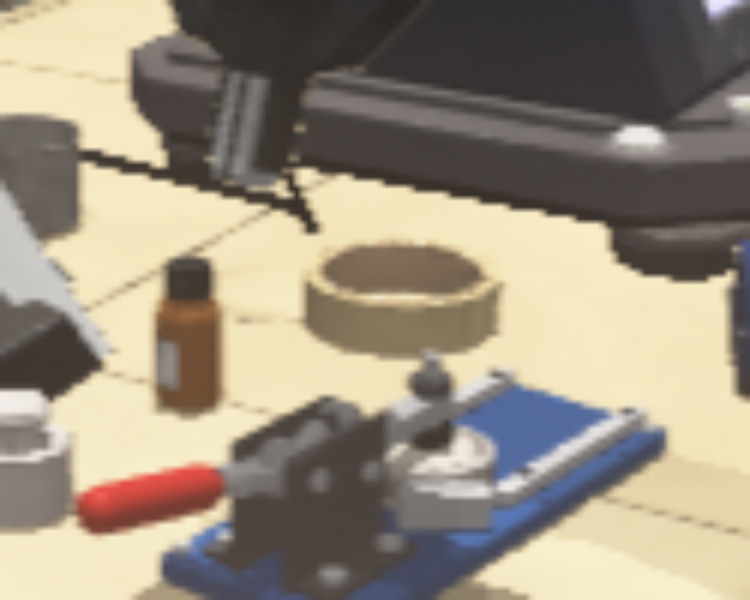

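The lever at (150,497) stays down in lock, the foot at (432,430) presses on the holder in the vee, and the hand is clear.

```bash
python3 -c "
from workcell import bot
print(bot.job_done())"
```

```text
the job is handed in; nothing more can be done
None
```

I pushed the holder home in the vee, locked the toggle clamp with its foot on the holder and took the hand clear; the job was handed in shortly after 15.3 s on the robot clock, and no verdict came back.

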